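# Gauge a developer bottle for its pump tube

## Robot

A 7-joint arm with a two-finger parallel gripper is mounted at the origin on the work surface. World frame = base frame: x ahead of the robot, y to its left, z up, the work surface at z = 0. Lengths are in m, angles in rad, forces in N, time in s.
With the tool pointing down it reaches from about 0.4 to 0.9 m from the base axis. Payload 5.5 kg.
Tool frame: the origin (TCP) lies at the very end of the fingers, on their centre line; the grasp point (between the pads) lies 19 mm behind it; z points along the fingers, y is the direction in which the jaws open and shut (so a half turn about z gives the same grasp; the last joint's range is limited). The gripper opens to 92 mm and grips with 3 to 60 N. Pads are 19 mm wide; open, the fingers measure 130 mm over their backs; the gripper's body (75 mm by 190 mm) begins 47 mm behind the grasp point.
Start: joints at [1.377, 0.501, -0.427, 1.55, 0.221, 1.138, -0.21], TCP at [0.287, -0.583, 0.227] pointing down, gripper open.
Joint ranges: [-2.88, 2.88], [-0.31, 2.03], [-1.54, 1.56], [0.2, 2.42], [-1.41, 4.55], [0.19, 2.02], [-2.57, 2.57]. Speed limits (rad/s): [2.57, 2.57, 3.14, 3.14, 3.14, 3.14, 3.14].

## Interface

Orientations are given as [roll, pitch, yaw] about the fixed x, y, z axes, in that order (R = Rz(yaw) Ry(pitch) Rx(roll)).
In Python, from workcell import arm gives the robot as it stands. The module is installed in compiled form; this text tells all that it offers. Calls block until the motion is done:
- arm.reach(position, orientation): joint-space move of the TCP to a pose.
- arm.move_straight(position, ori=None, v=0.15): straight line of the TCP; ori=None keeps the orientation; v is the mean speed in m/s.
- arm.movej(angles): joint-space move.
- arm.gripper_open() and arm.gripper_close(): open the fingers fully, or close them until they stop; the grip force is fixed at half the most.
- arm.hold(seconds).
- arm.solve_ik(position, orientation): joint angles nearest the present ones, or None.
- arm.state(): the state.
- arm.read_camera(name): name is "scene" or "top"; returns a dict with "frame" (400x640x3 uint8, blue, green, red), "depth" (400x640 float32, m along the optical axis (not along the pixel's ray), 0 where there is no reading), "mtx" (3x3 intrinsics, pixels), "R" (3x3) and "t" (3): a world point X has camera coordinates R X + t. Camera axes: x right, y down, z forward; pixel columns grow to the right and rows downward; lengths in m; the calibration is good to about 2 mm. A picture is of the moment at which its call begins.
A pose or a line that the arm cannot do raises arm.IKError and nothing moves.
- arm.finish_job(): hands the job in, once; it reports no verdict.
Trained networks look in a picture, given as the dict that the camera call returned (one of the last four; its "shot" number tells which), for a name from the list of things; names that differ only in an ending like _2 or _b are one class to them, and where a whole thing is asked for, a point or a joint stands for the part that bears it (a point fixed in the world has none). Each returns a list of dicts, best first, with "conf" (0 to 1); they miss things now and then, are a little off and sometimes report something else, mostly with a low value. They report only what shows in the picture. A call takes as long as a camera call. They do not tell look-alikes from the thing itself.
- arm.masks_of(picture, target): "region" (400x640 bool, what is visible of it) and "rect" ([centre column, centre row, width, height] in pixels, round what is visible of it).
- arm.mark_of(picture, target): "point" ([column, row] in pixels: a listed point, or the origin of a listed thing).
The state is a dict: "time": time; "joint_positions": joint angles; "qvel": joint speeds; "joint_efforts": joint torques, N m; "tcp_pos": TCP position; "tool_rot": TCP orientation; "contact_force": force on the tool from outside, world axes, zero at the start; "torque": the same for the moment, N m; "gripper_width": opening from 0.0 (shut) to 1.0 (fully open).
Only numpy, scipy, OpenCV 4.12 (cv2) and the standard library are available. Lean on these libraries where they do the work, as an engineer would, in place of code of your own. Each camera call takes 0.05 s, during which the arm holds its last target. There are 200 camera calls.

## Task

The taller of the two open bottles is getting a pump, and I need its depth to cut the tube. Take the dip rod out of the caddy and put it down through the bottle's mouth until it stands on the bottom, so that its rubber disc is slid along to lie on the mouth and marks the depth; leave it standing like that for me to read. Keep all three bottles standing, and the tall one about where it is.

Things in the scene. Friction and masses are not known exactly. Their poses are not given: they have to be found in the camera images.
- rod_mid (a point): the dip rod's centre, half-way along it: a graduated steel rod, 8 mm thick and 160 mm long over all, whose top 14 mm are a black plastic head 16 mm across with a flat top. It hangs upright, head up, in the caddy's narrow square cup, held by its disc lying on the cup's rim. z axis along the rod, up to the head. Rod and disc weigh about 80 g
- rod_tip (a point): the lower end of the dip rod, 80 mm below rod_mid
- rod_head (a point): the middle of the flat top of the rod's head, 80 mm above rod_mid
- stop_disc: the grey rubber disc on the dip rod, 36 mm across and 8 mm thick (a 16 mm hub adds 4 mm on top); origin at the centre of its underside, z up along the rod. It grips the rod by friction: it stays where it is on the rod under its own weight, and sliding it along takes about 4 N, so the rod does not sink through it by itself when the disc rests on a rim
- dip_rod (a joint): how far the rod has been pushed down through the disc, m: 0 when the tip is 35 mm below the disc's underside, 0.07 when it is 105 mm below; grows as the rod goes down through the disc, at most 0.085
- caddy: tiered black plastic caddy, fixed; origin under its middle, front to -x. The rod's square cup is 40 mm wide, 80 mm high, with a 24 mm opening, its centre at (-35, 30) mm; beside it, at (-35, -22), is a low cup 50 mm high with clips to 70 mm; behind is a 90 mm high compartment from x = -14 to 41 mm, y = -50 to 50 mm, with brushes up to 150 mm high at x = 15 to 40 mm
- tall_bottle: the bottle to gauge: open white plastic bottle, loose and empty (about 70 g), 51 mm across, 110 mm high to the mouth; origin at the centre of its underside, z up
- tall_bottle_mouth (a point): centre of the tall bottle's mouth, level with its rim: neck 24 mm across outside, 19 mm bore, 17 mm long, then the wide inside
- tall_bottle_floor (a point): centre of the tall bottle's inner bottom, 105 mm below the mouth
- short_bottle: the other open bottle, same shape but 78 mm high; loose, origin at the centre of its underside. The three bottles stand in any order
- capped_bottle: a bottle like the tall one, with a screw cap on (115 mm high over all); loose, origin at the centre of its underside
There are look-alikes about, which are no part of the job. What is shaped like the capped_bottle but green or turquoise is not meant.

How it is judged:
By the outcome, as a careful person would: the job done as asked, in the order asked, and still so for the second after the job is handed in, with the robot touching nothing.
It also fails if it takes over 48 s, if anything falls off the work surface, if the arm or the gripper's body presses on something with over 40 N, if the wrist force passes 120 N, or if a joint passes its speed limit or range.

## Working session

There is one attempt and no reset: what is moved stays moved. The work goes in short steps, each a Python script; the robot and the scene stay as the last script left them, time stands still between calls to the robot, and variables do not carry over. Pictures are saved under pics/ and viewed, about 8 in all and at most 12, crops included, and the job is handed in when it is done.

```bash
mkdir -p pics; cat > h.py <<'E'
import numpy as np, cv2
from workcell import arm
def w(p,u,v,d=None,z=None):
    K,R,t=p["mtx"],p["R"],p["t"]
    ray=np.linalg.inv(K)@[u,v,1.]
    c=-R.T@t
    if z is not None:
        r=R.T@ray; return c+r*(z-c[2])/r[2]
    if d is None:
        q=p["depth"][int(v)-1:int(v)+2,int(u)-1:int(u)+2]; d=np.median(q[q>0]) if (q>0).any() else np.nan
    return R.T@(ray*d-t)
def cloud(p,m):
    v,u=np.nonzero(m&(p["depth"]>0)); d=p["depth"][v,u]
    c=(np.linalg.inv(p["mtx"])@np.vstack([u,v,np.ones_like(u)]))*d
    return (p["R"].T@(c-np.reshape(p["t"],(3,1)))).T
E
python3 - <<'E'
from h import *
np.set_printoptions(precision=4,suppress=True)
ims=[]
for n in["scene","top"]:
    p=arm.read_camera(n); ims.append(p["frame"]); print(n,"campos",-p["R"].T@p["t"])
    for k in["rod_head","stop_disc","caddy","tall_bottle","tall_bottle_mouth","short_bottle","capped_bottle"]:
        for r in arm.mark_of(p,k)[:4]: print(k,np.round(r["point"],1),round(r["conf"],2),w(p,*r["point"]))
    cv2.imwrite(f"pics/{n}0.png",p["frame"])
s=arm.state();print(s["time"],s["tcp_pos"],s["tool_rot"],s["contact_force"])
cv2.imwrite("pics/a.png",np.vstack(ims)[:, :] if 0 else cv2.resize(np.vstack(ims),(480,600)))
E
```

```text
scene campos [0.9488 0.09   0.8985]
rod_head [198.7 189.5] 0.54 [ 0.3872 -0.3578 -0.0003]
rod_head [440.2 266.4] 0.31 [0.5044 0.2382 0.0972]
stop_disc [214.5 219. ] 0.83 [ 0.5088 -0.2482  0.0893]
caddy [207.5 254.6] 0.97 [ 0.5853 -0.2374  0.0692]
tall_bottle [427.4 291.8] 0.78 [0.5388 0.2283 0.0411]
tall_bottle_mouth [438.4 266.8] 0.71 [0.5042 0.2355 0.0936]
short_bottle [374.2 317.5] 0.86 [0.6275 0.1299 0.0582]
capped_bottle [432.5 334.2] 0.98 [0.6269 0.2469 0.045 ]
capped_bottle [441.5 204.3] 0.83 [0.2982 0.239  0.0265]
capped_bottle [359.5 261.6] 0.76 [0.5039 0.0779 0.0375]
capped_bottle [368.5 213.3] 0.65 [0.379  0.0741 0.0434]
top campos [ 0.2386 -0.0089  1.3213]
rod_head [420. 169.] 0.43 [ 0.5089 -0.2624  0.1857]
stop_disc [404.9 179.4] 0.69 [ 0.5061 -0.2456  0.088 ]
caddy [407.4 167.2] 0.6 [ 0.5576 -0.2699  0.0028]
caddy [409.5 181.2] 0.38 [ 0.5011 -0.2565  0.09  ]
tall_bottle [214.1 186.9] 0.7 [0.4921 0.2231 0.0808]
short_bottle [253.4 147. ] 0.86 [0.5989 0.1306 0.0586]
capped_bottle [207.1 276. ] 0.92 [0.2753 0.2306 0.1031]
capped_bottle [273.2 198.1] 0.71 [0.4607 0.0778 0.0938]
capped_bottle [280.7 245.9] 0.7 [0.3429 0.0584 0.1144]
capped_bottle [204.2 151.7] 0.64 [0.5819 0.25   0.078 ]
0.8 [ 0.2867 -0.5834  0.2268] [3.1416 0.     0.4568] [-0.054  -0.4905  0.1338]
```

View pics/scene0.png

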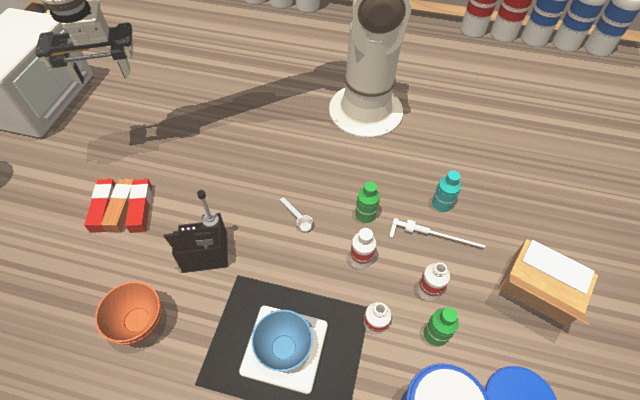

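View pics/top0.png

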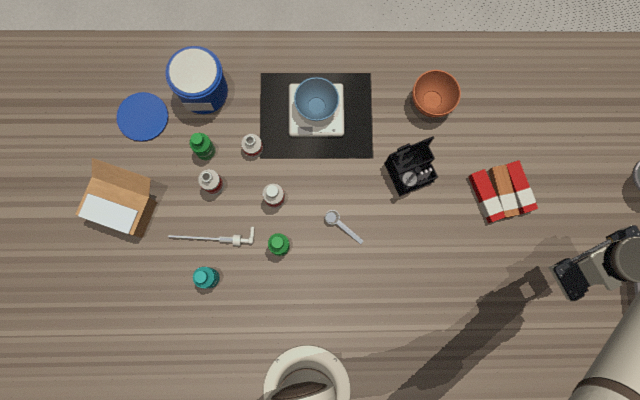

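The caddy is at scene (205,240), with the rod head at (201,194) and disc at (211,220).

Candidates:
- **Open bottles:** scene (435,280) and scene (378,317).
- **Capped white bottle:** scene (363,247), not wanted.
- **Green and turquoise look-alikes:** (368,203), (441,326) and (447,191), not wanted.
- **For the rod:** the brushes in the caddy and the tool lying at (435,235).

The open bottle at (435,280) looks like the taller one. I'll check that with a crop and the rim heights.

```bash
python3 - <<'E'
from h import *
np.set_printoptions(precision=4,suppress=True)
cr=[]
for n,bs in[("scene",[(160,180,100,100),(350,240,100,100)]),("top",[(370,120,80,80),(180,120,100,100)])]:
    p=arm.read_camera(n)
    row=[]
    for x,y,a,b in bs: row.append(cv2.resize(p["frame"][y:y+b,x:x+a],(300,300),interpolation=cv2.INTER_CUBIC))
    cr.append(np.hstack(row))
    for k in["tall_bottle","short_bottle"]:
        for r in arm.masks_of(p,k)[:2]:
            c=cloud(p,r["region"]); z=np.percentile(c[:,2],97); t=c[c[:,2]>z-.008]
            print(n,k,round(r["conf"],2),np.round(r["rect"]),"topz",z,"xy",t[:,:2].mean(0), (t[:,:2].min(0)+t[:,:2].max(0))/2)
    for k in ["rod_mid","stop_disc"]:
        for r in arm.masks_of(p,k)[:2]:
            c=cloud(p,r["region"]); print(n,k,round(r["conf"],2),np.round(r["rect"]),np.percentile(c,[5,50,95],axis=0))
cv2.imwrite("pics/crop.png",np.vstack(cr))
p=arm.read_camera("scene")
print("head scene z.205",w(p,201,191,z=.205))
E
```

```text
scene tall_bottle 0.75 [432. 282.  32.  35.] topz 0.10963622770762585 xy [0.5151 0.2365] [0.5148 0.2364]
scene short_bottle 0.85 [377. 318.  27.  36.] topz 0.07812123919927275 xy [0.6148 0.1369] [0.6145 0.137 ]
scene short_bottle 0.19 [432. 283.  34.  34.] topz 0.10974478390215381 xy [0.5151 0.2365] [0.5148 0.2364]
scene rod_mid 0.7 [206. 201.  10.  29.] [[ 0.507  -0.261   0.1079]
 [ 0.5126 -0.2562  0.1593]
 [ 0.5172 -0.2518  0.1879]]
scene stop_disc 0.57 [209. 207.  17.  42.] [[ 0.4961 -0.2707  0.0864]
 [ 0.5124 -0.2562  0.0955]
 [ 0.5233 -0.2458  0.1874]]
top tall_bottle 0.83 [214. 182.  26.  30.] topz 0.11051863352504883 xy [0.5114 0.2372] [0.5118 0.2367]
top short_bottle 0.57 [253. 145.  23.  25.] topz 0.07915889062025547 xy [0.6112 0.1378] [0.6113 0.1374]
top short_bottle 0.42 [211. 182.  27.  20.] topz 0.11097155649446573 xy [0.5114 0.2372] [0.5118 0.2367]
top stop_disc 0.74 [411. 179.  21.  20.] [[ 0.4939 -0.2711  0.0813]
 [ 0.506  -0.2551  0.0895]
 [ 0.5237 -0.2434  0.1877]]
top stop_disc 0.54 [211. 182.  26.  21.] [[0.4873 0.2129 0.0145]
 [0.5038 0.2306 0.0822]
 [0.5314 0.2568 0.1094]]
head scene z.205 [ 0.5177 -0.2497  0.205 ]
```

View pics/crop.png

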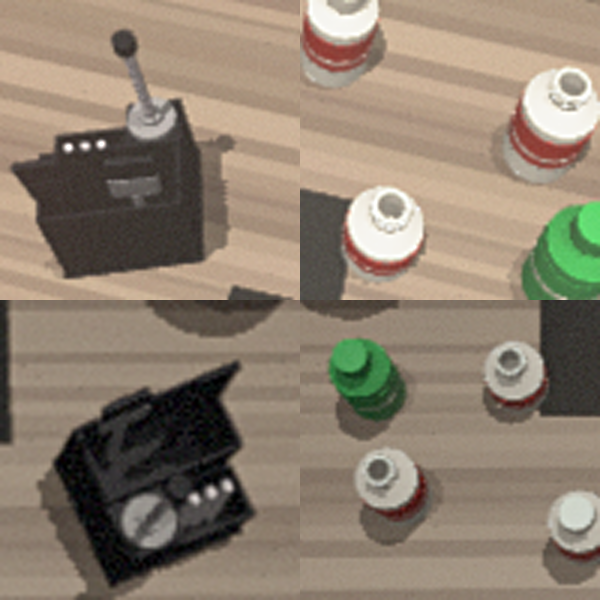

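The crops and depth agree that the bottle at (435,280) is the tall one: its rim is at 0.110 m against 0.078 m for the other. The rod stands in the caddy with its head at scene (201,194) and top (418,169). Next I'll triangulate the head and move above it.

```bash
python3 - <<'E'
from h import *
np.set_printoptions(precision=4,suppress=True)
p=arm.read_camera("scene");q=arm.read_camera("top")
a=w(p,201.3,194.3,z=.198); b=w(q,418.5,169.1,z=.198); print("head",a,b)
for n,m in(("s",p),("t",q)):
    c=cloud(m,np.ones((400,640),bool)); s=c[(abs(c[:,0]-.512)<.05)&(abs(c[:,1]+.256)<.05)]
    for lo,hi in((.08,.095),(.105,.13),(.13,.16),(.165,.22)):
        k=s[(s[:,2]>lo)&(s[:,2]<hi)]; print(n,lo,len(k),k.mean(0) if len(k) else '',k.max(0) if len(k) else '')
arm.gripper_open()
for yaw in(0,np.pi/2,-np.pi/2,.5,-.5):
    print(yaw,[arm.solve_ik(P,[np.pi,0,yaw]) is not None for P in([.512,-.256,.3],[.512,-.256,.179],[.5135,.2367,.3],[.5135,.2367,.139])])
arm.reach([.512,-.256,.27],[np.pi,0,0.45]) 
s=arm.state();print(s["time"],s["tcp_pos"],s["joint_positions"])
E
```

```text
head [ 0.5207 -0.2494  0.198 ] [ 0.5058 -0.2563  0.198 ]
s 0.08 393 [ 0.5242 -0.2576  0.0873] [ 0.5613 -0.2144  0.0945]
s 0.105 26 [ 0.5116 -0.2564  0.1173] [ 0.5138 -0.2536  0.1284]
s 0.13 32 [ 0.512  -0.2568  0.1442] [ 0.5148 -0.2542  0.1598]
s 0.165 70 [ 0.5119 -0.2566  0.1836] [ 0.5176 -0.2496  0.1901]
t 0.08 290 [ 0.5173 -0.2525  0.0871] [ 0.5601 -0.2124  0.0949]
t 0.105 12 [ 0.506  -0.2559  0.1182] [ 0.5093 -0.2534  0.1294]
t 0.13 11 [ 0.5058 -0.2555  0.1448] [ 0.5084 -0.2535  0.1594]
t 0.165 46 [ 0.5072 -0.2564  0.1846] [ 0.5157 -0.2493  0.1905]
0 [True, True, True, True]
1.5707963267948966 [True, True, True, True]
-1.5707963267948966 [True, True, True, True]
0.5 [True, True, True, True]
-0.5 [True, True, True, True]
3.15 [ 0.5113 -0.2579  0.2697] [ 0.9047  0.3481 -0.6102  1.6967  0.2153  1.1648 -0.8864]
```

The rod is vertical at about (0.509,-0.2565). Its head top measures 0.190 m rather than 0.205, so the disc starts about 15 mm along the rod. I'll grip the head with the TCP at 0.166, which clears the 0.150 m brushes.

```bash
python3 - <<'E'
from h import *
np.set_printoptions(precision=4,suppress=True)
arm.move_straight([.509,-.2565,.166],v=.1)
arm.gripper_close()
s=arm.state();print(s["time"],s["tcp_pos"],s["contact_force"],s["gripper_width"]*92)
arm.move_straight([.509,-.2565,.30],v=.12)
s=arm.state();print(s["time"],s["tcp_pos"],s["contact_force"],s["gripper_width"]*92)
arm.reach([.5135,.2367,.30],[np.pi,0,0])
arm.hold(.3)
s=arm.state();print(s["time"],s["tcp_pos"],s["contact_force"],s["gripper_width"]*92)
rows=[]
for n in("scene","top"):
    p=arm.read_camera(n)
    c=cloud(p,np.ones((400,640),bool)); k=c[(np.hypot(c[:,0]-.5135,c[:,1]-.2367)<.06)&(c[:,2]>.14)]
    for lo in np.arange(.14,.28,.02):
        z=k[(k[:,2]>lo)&(k[:,2]<lo+.02)]; print(n,round(lo,2),len(z),z.mean(0) if len(z) else '', np.ptp(z[:,:2],axis=0) if len(z) else '')
    m=c[(np.hypot(c[:,0]-.5135,c[:,1]-.2367)<.016)&(abs(c[:,2]-.109)<.004)]
    print("mouth",len(m),m.mean(0) if len(m) else '')
    x,y=(370,160) if n=="scene" else (150,100)
    rows.append(cv2.resize(p["frame"][y:y+150,x:x+130],(390,450)))
cv2.imwrite("pics/over.png",np.hstack(rows))
E
```

```text
5.525 [ 0.509  -0.2566  0.166 ] [ 0.324  -0.402   0.1382] 14.508965323973973
6.7917 [ 0.5084 -0.2563  0.2991] [ 0.0756 -0.0014 -1.3729] 14.445299856131882
8.8833 [0.5138 0.2361 0.3   ] [-0.5087  1.0891  0.0835] 14.290255343818334
scene 0.14 0  
scene 0.16 21 [0.5164 0.2333 0.1705] [0.0048 0.0068]
scene 0.18 19 [0.5167 0.2329 0.1863] [0.004  0.0088]
scene 0.2 41 [0.5241 0.2313 0.2177] [0.0314 0.0331]
scene 0.22 258 [0.5164 0.2336 0.2235] [0.0351 0.0349]
scene 0.24 33 [0.5166 0.234  0.2499] [0.0054 0.0074]
scene 0.26 36 [0.5165 0.2342 0.2695] [0.0064 0.0075]
scene 0.28 38 [0.5167 0.2345 0.2901] [0.0049 0.0078]
mouth 70 [0.5145 0.2365 0.1088]
top 0.14 0  
top 0.16 0  
top 0.18 0  
top 0.2 0  
top 0.22 0  
top 0.24 0  
top 0.26 0  
top 0.28 0  
mouth 0
```

View pics/over.png

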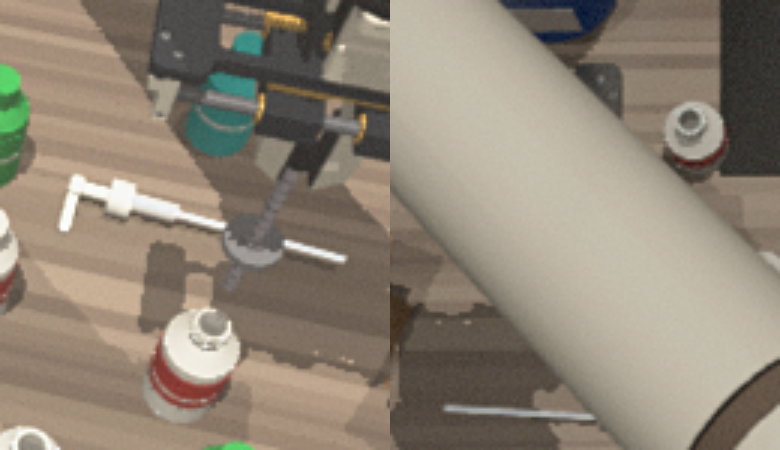

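The rod hangs plumb over the tall bottle. In the left crop the disc is at (253,240) and the mouth at (212,325), both well offset from other objects. I'll descend with a small correction and watch the forces.

```bash
python3 - <<'E'
from h import *
np.set_printoptions(precision=3,suppress=True)
X,Y=.5142,.2372
arm.move_straight([X,Y,.222],v=.08)
p=arm.read_camera("scene")
def mouth(p,tag):
    for r in arm.masks_of(p,"tall_bottle")[:1]:
        c=cloud(p,r["region"]);c=c[(c[:,2]>.02)&(c[:,2]<.115)]; print(tag,"bottle",r["conf"],c.mean(0),c[:,2].max())
mouth(p,"in neck")
s=arm.state();f0=s["contact_force"];print(s["time"],s["tcp_pos"],f0)
z=.222
while z>.137:
    z-=.010 if z>.212 else (.006 if z>.152 else .002)
    arm.move_straight([X,Y,z],v=.04 if z>.15 else .02)
    s=arm.state();d=s["contact_force"]-f0;print(round(z,3),s["tcp_pos"],d,s["time"])
    if d[2]>10 or np.hypot(d[0],d[1])>6: print("stop");break
p=arm.read_camera("scene");mouth(p,"end")
cv2.imwrite("pics/in.png",cv2.resize(p["frame"][180:330,370:520],(600,600)))
E
```

```text
in neck bottle 0.57 [0.527 0.233 0.072] 0.11238403077269096
10.2083 [0.515 0.237 0.223] [ 0.367  0.442 -0.192]
0.212 [0.514 0.237 0.212] [-0.492 -0.443 -0.872] 10.6083
0.206 [0.514 0.237 0.206] [-0.628 -0.811 -1.053] 10.9083
0.2 [0.514 0.237 0.2  ] [-0.381 -0.119 -0.509] 11.2083
0.194 [0.514 0.237 0.194] [ 0.327 -0.166 -0.212] 11.5083
0.188 [0.514 0.237 0.188] [-0.723 -0.3   -0.276] 11.8083
0.182 [0.514 0.237 0.182] [ 0.399  0.076 -0.187] 12.1083
0.176 [0.514 0.237 0.175] [-0.147 -0.501 -0.831] 12.4083
0.17 [0.514 0.237 0.17 ] [-0.944 -0.698 -1.324] 12.7083
0.164 [0.514 0.237 0.164] [-1.063 -0.703  0.006] 13.0083
0.158 [0.514 0.237 0.158] [-1.299 -1.061  0.149] 13.3083
0.152 [0.514 0.237 0.152] [-0.377 -1.416 -0.273] 13.6083
0.15 [0.514 0.237 0.15 ] [-0.674 -0.386  0.51 ] 13.8583
0.148 [0.514 0.237 0.148] [-0.348 -0.086  1.311] 14.1083
0.146 [0.514 0.237 0.146] [-0.692 -0.398  2.045] 14.3583
0.144 [0.514 0.237 0.144] [-1.515 -0.612  3.802] 14.6083
0.142 [0.516 0.238 0.144] [-0.773 -0.99  11.523] 14.8583
stop
end bottle 0.92 [0.529 0.232 0.068] 0.11452116895012816
```

View pics/in.png

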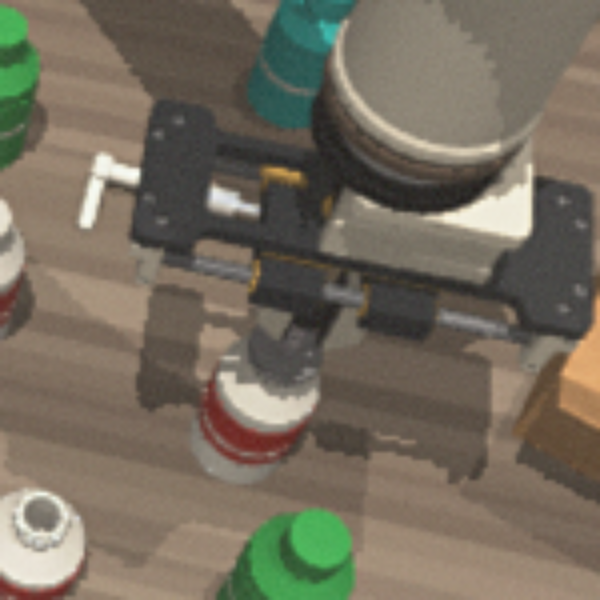

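The disc looks seated on the mouth at (285,350), and the force rose to about 11.5 N near the expected bottom. Before releasing, I'll measure the disc height and the bottle.

```bash
python3 - <<'E'
from h import *
np.set_printoptions(precision=4,suppress=True)
arm.hold(.3); s=arm.state(); print(s["time"],s["tcp_pos"],s["contact_force"],s["gripper_width"]*92)
p=arm.read_camera("scene")
c=cloud(p,np.ones((400,640),bool)); k=c[(np.hypot(c[:,0]-.5145,c[:,1]-.2367)<.04)]
for lo in np.arange(.07,.15,.006):
    z=k[(k[:,2]>lo)&(k[:,2]<=lo+.006)]
    if len(z): print(round(lo,3),len(z),z.mean(0),np.ptp(z[:,:2],axis=0))
b=k[(k[:,2]>.112)&(k[:,2]<.121)]
A=np.c_[b[:,:2]-b[:,:2].mean(0),np.ones(len(b))]; print("disc plane",np.linalg.lstsq(A,b[:,2],rcond=None)[0])
E
```

```text
15.2583 [0.5156 0.2382 0.1437] [-0.0421 -1.1728 11.416 ] 14.275837096271314
0.07 37 [0.5308 0.2281 0.0727] [0.0303 0.0462]
0.076 82 [0.527  0.2348 0.0799] [0.045  0.0501]
0.082 133 [0.5233 0.2324 0.0848] [0.0421 0.0475]
0.088 75 [0.5234 0.2334 0.0904] [0.0332 0.0363]
0.094 8 [0.5248 0.2351 0.0958] [0.0067 0.0148]
0.106 8 [0.5292 0.2335 0.1108] [0.0104 0.0282]
0.112 88 [0.5225 0.2379 0.1162] [0.0315 0.0347]
0.118 91 [0.5197 0.2339 0.1199] [0.0281 0.0334]
0.124 10 [0.5183 0.237  0.1259] [0.0102 0.0094]
0.13 6 [0.5182 0.2355 0.1328] [0.0027 0.0053]
0.136 6 [0.5187 0.237  0.1387] [0.0017 0.0049]
0.142 16 [0.5231 0.2397 0.1454] [0.0111 0.0279]
0.148 22 [0.5253 0.2382 0.1514] [0.0103 0.0363]
disc plane [-0.0741 -0.0119  0.1176]
```

The disc's top is at 0.118 m, so its underside is at 0.110 m, flat on the rim, and it has slid along the rod. Now I'll unload, release, back off straight up and check.

```bash
python3 - <<'E'
from h import *
np.set_printoptions(precision=4,suppress=True)
arm.move_straight([.5142,.2372,.1437],v=.02); arm.hold(.2)
s=arm.state(); print(s["time"],s["tcp_pos"],s["contact_force"])
arm.gripper_open(); arm.hold(.2)
s=arm.state(); print(s["time"],s["tcp_pos"],s["contact_force"])
arm.move_straight([.5142,.2372,.24],v=.12)
arm.reach([.42,.0,.35],[np.pi,0,0]); arm.hold(.3)
rows=[]
for n in("scene","top"):
    p=arm.read_camera(n); c=cloud(p,np.ones((400,640),bool)); k=c[(np.hypot(c[:,0]-.5145,c[:,1]-.2367)<.035)]
    for lo,hi in((.109,.121),(.124,.145),(.15,.18)):
        z=k[(k[:,2]>lo)&(k[:,2]<=hi)]
        if len(z): print(n,lo,len(z),z.mean(0),np.median(z[:,2]),"max",z[:,2].max(),np.ptp(z[:,:2],axis=0))
    x,y=(370,200) if n=="scene" else (160,110)
    rows.append(cv2.resize(p["frame"][y:y+150,x:x+130],(390,450)))
cv2.imwrite("pics/rel.png",np.hstack(rows)); print(arm.state()["time"])
E
```

```text
15.7583 [0.5146 0.2376 0.144 ] [-0.3904  0.327   5.4177]
17.2417 [0.5142 0.2372 0.1437] [-0.5533  0.2678 -0.375 ]
scene 0.109 191 [0.5122 0.2368 0.1177] 0.11810156835024317 max 0.120974070314298 [0.036  0.0346]
scene 0.124 36 [0.5099 0.2379 0.1323] 0.13104450862887296 max 0.14457770699384895 [0.0094 0.0137]
scene 0.15 77 [0.5076 0.2385 0.1622] 0.16383853577666044 max 0.16715084355355683 [0.0161 0.015 ]
top 0.109 108 [0.5038 0.2363 0.1172] 0.11742215322461182 max 0.12050150477351683 [0.0349 0.0344]
top 0.124 13 [0.5059 0.2358 0.1272] 0.1261676535008159 max 0.13729678456534775 [0.0125 0.0092]
top 0.15 46 [0.5035 0.2394 0.1633] 0.164658428707586 max 0.17230278905264831 [0.0137 0.0149]
19.6667
```

View pics/rel.png

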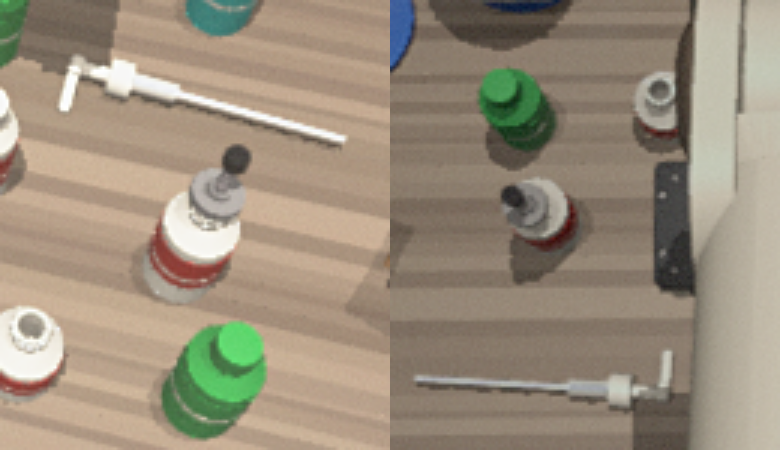

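Released. The head top is at about 0.1645 m, so the tip is at about 0.005 m, on the floor. The rod at crop (236,160) leans slightly toward -x, so I'll quantify the lean and the disc's seating.

```bash
python3 - <<'E'
from h import *
np.set_printoptions(precision=4,suppress=True)
arm.reach([.40,-.25,.35],[np.pi,0,0]);arm.hold(.2)
rows=[]
for n in("scene","top"):
    p=arm.read_camera(n); c=cloud(p,np.ones((400,640),bool)); k=c[(np.hypot(c[:,0]-.5125,c[:,1]-.2367)<.05)]
    b=k[(k[:,2]>.109)&(k[:,2]<.1235)]
    b=b[np.hypot(b[:,0]-np.median(b[:,0]),b[:,1]-np.median(b[:,1]))>.0095]
    m=b[:,:2].mean(0); A=np.c_[b[:,:2]-m,np.ones(len(b))]; sol,*_=np.linalg.lstsq(A,b[:,2],rcond=None); print(n,"disc",m,len(b),sol,"resid",np.std(b[:,2]-A@sol), "ctr",(b[:,:2].min(0)+b[:,:2].max(0))/2)
    h=k[(k[:,2]>.161)&(k[:,2]<.17)]; print(" headtop",(h.min(0)+h.max(0))/2,h.mean(0),len(h))
    for lo,hi in((.02,.06),(.06,.085)):
        z=k[(k[:,2]>lo)&(k[:,2]<hi)]; f=lambda q:np.hypot(z[:,0]-q[0],z[:,1]-q[1])-.0255
        from scipy.optimize import least_squares
        print(" body",lo,least_squares(f,[.512,.237],loss="soft_l1",f_scale=.002).x,len(z))
    for kk in("rod_head","tall_bottle_mouth","tall_bottle","stop_disc"):
        for r in arm.mark_of(p,kk)[:1]: print(" ",kk,r["conf"],r["point"])
    x,y=(405,225) if n=="scene" else (185,150)
    rows.append(cv2.resize(p["frame"][y:y+75,x:x+60],(400,500),interpolation=cv2.INTER_CUBIC))
cv2.imwrite("pics/rel2.png",np.hstack(rows)); print(arm.state()["time"])
E
```

```text
scene disc [0.5114 0.2374] 167 [-0.0693  0.0187  0.1179] resid 0.002461076779353909 ctr [0.5091 0.2379]
 headtop [0.5053 0.2392 0.1643] [0.5063 0.239  0.1644] 52
 body 0.02 [0.5137 0.2367] 203
 body 0.06 [0.5124 0.2371] 275
  rod_head 0.51 [444.9, 251.1]
  tall_bottle_mouth 0.64 [440.8, 267.3]
  tall_bottle 0.7 [426.8, 290.3]
  stop_disc 0.72 [443.1, 265.0]
top disc [0.5056 0.2367] 91 [ 0.0848 -0.0281  0.1182] resid 0.0023986584572361883 ctr [0.5062 0.2384]
 headtop [0.5034 0.2403 0.1654] [0.5037 0.2402 0.1649] 40
 body 0.02 [0.5121 0.2376] 75
 body 0.06 [0.513  0.2389] 135
  rod_head 0.47 [203.4, 174.0]
  tall_bottle_mouth 0.72 [203.2, 177.2]
  tall_bottle 0.52 [220.1, 186.6]
  stop_disc 0.61 [204.3, 183.0]
21.35
```

View pics/rel2.png

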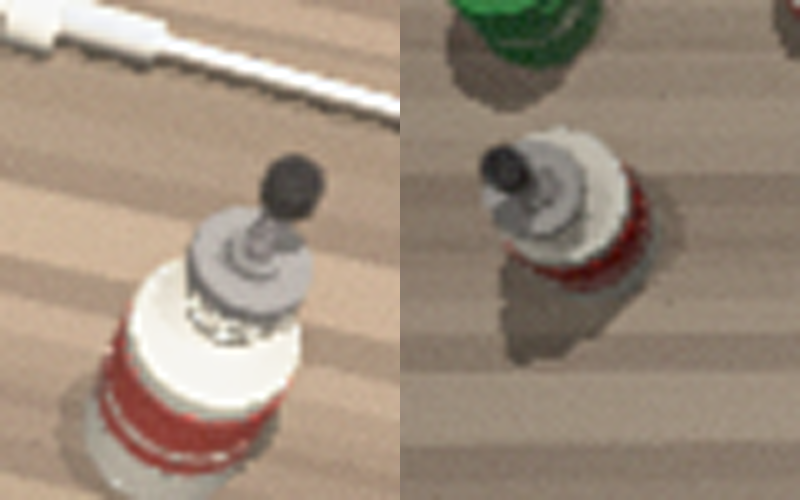

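Bottle axis is about (0.513,0.237) and the bottle is upright and in place. The rod stands on the floor but leans about 4° toward -x (head at about 0.5045), so the disc may be touching on one side only. I'll re-grip the head with the jaws along the lean to straighten it, and use the finger ends to press the hub down flush.

```bash
python3 - <<'E'
from h import *
np.set_printoptions(precision=4,suppress=True)
X,Y=.5133,.2370; o=[np.pi,0,1.28]
j=arm.solve_ik([X,Y,.25],o); print(j, arm.solve_ik([X,Y,.12],o))
arm.reach([X,Y,.25],o)
arm.move_straight([X,Y,.1245],v=.1); arm.hold(.1)
f0=arm.state()["contact_force"]
arm.gripper_close(); arm.hold(.2)
s=arm.state(); print(s["time"],s["tcp_pos"],s["contact_force"]-f0,s["gripper_width"]*92)
z=.1245
while z>.1195:
    z-=.001; arm.move_straight([X,Y,z],v=.02)
    s=arm.state(); d=s["contact_force"]-f0; print(round(z,4),s["tcp_pos"],d,s["time"])
    if d[2]>18: break
p=arm.read_camera("scene"); cv2.imwrite("pics/press.png",cv2.resize(p["frame"][190:320,380:500],(480,520)))
E
```

```text
[ 0.4079  0.5957 -1.2403  1.7266  0.5919  1.2573 -1.2652] [ 0.2524  0.6682 -0.9903  1.8438  0.6624  1.0017 -1.311 ]
26.0917 [0.5133 0.237  0.1245] [-0.256  -0.531   0.7003] 14.431877910620244
0.1235 [0.5138 0.2376 0.1242] [-0.295   0.4385  5.214 ] 26.3417
0.1225 [0.5143 0.2381 0.124 ] [-0.8852  0.4153 10.8873] 26.5917
0.1215 [0.5147 0.2386 0.1238] [-1.9944 -0.8434 14.5925] 26.8417
0.1205 [0.5152 0.2391 0.1236] [-2.2197 -0.7583 19.0395] 27.0917
```

View pics/press.png

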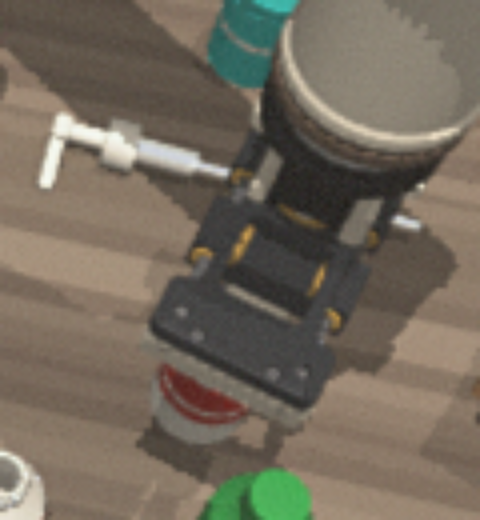

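The head is gripped upright and the rod bears on the floor at about 0.1238 m, so the fingers may not have reached the hub. I'll unload, re-grip 2 mm lower, press lightly and release unloaded.

```bash
python3 - <<'E'
from h import *
np.set_printoptions(precision=4,suppress=True)
X,Y=.5133,.2370
def st(t):
    s=arm.state(); print(t,s["time"],s["tcp_pos"],s["contact_force"],s["gripper_width"]*92); return s["contact_force"][2]
arm.move_straight([X,Y,.1243],v=.02); st("unload")
arm.gripper_open(); st("open")
arm.move_straight([X,Y,.1222],v=.02); st("low")
arm.gripper_close(); arm.hold(.1); st("closed")
z=.1222
for i in range(3):
    z-=.0008; arm.move_straight([X,Y,z],v=.02)
    if st("press")>10: break
arm.move_straight([X,Y,.1222],v=.02); st("unload")
arm.gripper_open(); arm.hold(.1); st("open")
arm.move_straight([X,Y,.24],v=.12)
arm.reach([.40,-.1,.35],[np.pi,0,.6]);arm.hold(.2)
rows=[]
for n in("scene","top"):
    p=arm.read_camera(n); c=cloud(p,np.ones((400,640),bool)); k=c[(np.hypot(c[:,0]-.5125,c[:,1]-.2367)<.05)]
    b=k[(k[:,2]>.109)&(k[:,2]<.1235)]; print(n,"disc ctr",(b.min(0)+b.max(0))/2,np.median(b[:,2]))
    z=k[(k[:,2]>.126)&(k[:,2]<.145)]; print(" rod",z.mean(0))
    h=k[(k[:,2]>.159)&(k[:,2]<.17)]; print(" headtop",(h.min(0)+h.max(0))/2,np.median(h[:,2]),len(h))
    x,y=(405,225) if n=="scene" else (185,150)
    rows.append(cv2.resize(p["frame"][y:y+75,x:x+60],(400,500),interpolation=cv2.INTER_CUBIC))
cv2.imwrite("pics/rel3.png",np.hstack(rows)); print(arm.state()["time"])
E
```

```text
unload 27.4833 [0.5133 0.237  0.1243] [0.4457 0.3487 3.489 ] 14.412709129522952
open 28.7667 [0.5133 0.237  0.1243] [ 0.9074 -0.1255 -0.2016] 91.783903033564
low 29.025 [0.5132 0.2369 0.122 ] [-0.1428  0.2994  0.2475] 92.14559854900163
closed 30.3333 [0.5133 0.237  0.1222] [ 0.4138 -0.4421  0.7795] 13.49813740470809
press 30.5833 [0.5136 0.2374 0.1219] [ 0.0743 -0.4982  4.2813] 13.815619563833113
press 30.8333 [0.514  0.2378 0.1217] [-0.4263 -0.3727  8.6134] 14.05344870774731
press 31.0833 [0.5144 0.2382 0.1216] [-1.3674 -1.6582 12.9277] 13.84774172063162
unload 31.35 [0.5133 0.2369 0.122 ] [0.5396 0.085  2.0916] 13.46029930908061
open 32.7417 [0.5133 0.237  0.1222] [0.0283 0.6548 0.2645] 91.76552799700941
scene disc ctr [0.5163 0.242  0.1165] 0.11859489340374575
 rod [0.5186 0.2426 0.1352]
 headtop [0.5164 0.2451 0.1631] 0.16407353218387916 62
top disc ctr [0.5138 0.243  0.1164] 0.11913129283155005
 rod [0.5122 0.2422 0.1335]
 headtop [0.5146 0.2462 0.1643] 0.16469070211087805 42
35.5667
```

View pics/rel3.png

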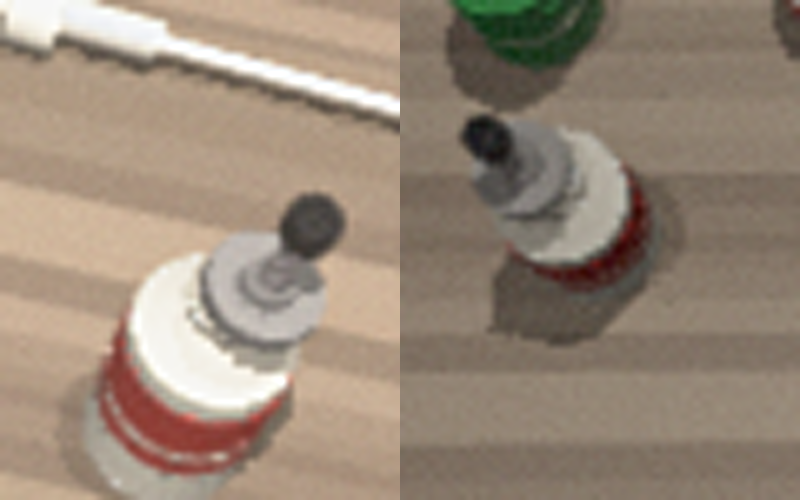

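The rod is on the floor and the disc is on the rim to within about 1 mm. The rod now leans about 4° toward +y, resting in the 19 mm bore. With 12 s left, another re-grip would risk more than it gains. I'll check that it's static and all the bottles are standing, then hand in.

```bash
python3 - <<'E'
from h import *
np.set_printoptions(precision=4,suppress=True)
arm.hold(.5)
p=arm.read_camera("scene"); c=cloud(p,np.ones((400,640),bool))
k=c[(np.hypot(c[:,0]-.5125,c[:,1]-.2367)<.05)]; h=k[k[:,2]>.159]; print("headtop",(h.min(0)+h.max(0))/2)
for n,x,y in(("short",.613,.137),("capped",.48,.08)):
    q=c[np.hypot(c[:,0]-x,c[:,1]-y)<.05]; t=q[q[:,2]>q[:,2].max()-.01]; print(n,t.mean(0),q[:,2].max())
arm.finish_job(); print(arm.state()["time"])
E
```

```text
headtop [0.517  0.2457 0.1641]
short [0.6151 0.1366 0.0767] 0.08120673514730455
capped [0.4786 0.0788 0.1145] 0.1181006633283726
the job is handed in; nothing more can be done
the job is handed in; nothing more can be done
```

The dip rod is standing in the tall bottle with its tip on the bottom and the disc on the mouth. I handed the job in at about 36 s of the 48 s allowed; no verdict was reported.

**What I did:** I took the rod from the caddy by its head and lowered it through the mouth until the force rose at the bottom. The disc slid along the rod on the way down. I then released it, re-gripped once to straighten it, and backed the arm clear.

**Last checks:**
- **Rod:** the head top was at about 0.164 m, which puts the tip on the inner floor at about 0.005 m. It held still to within camera noise over the last half second.
- **Disc:** its underside is at about 0.110–0.111 m and the rim is at 0.110 m, so the depth mark should be good to about 1 mm.
- **Bottles:** just before handing in, the short and capped bottles were standing where they had been. The tall one was upright and in place at its last measurement, before the re-grip, and it looks unmoved in the picture taken after it.

**Not perfect:** the rod isn't quite upright. It leans about 4° against the side of the bore, so the disc is slightly tilted and may stand about 1 mm off the rim on one side. The re-grip removed the lean in one direction, but it settled leaning the other way. I left it there because another try would have cut close to the time limit.

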